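# Feel for the zone key left latched on a dry block heater and release it

### The arm

A 6-joint arm with a two-finger parallel gripper is mounted at the origin on the work surface. World frame = base frame: x ahead of the robot, y to its left, z up, the work surface at z = 0. Lengths are in m, angles in rad, forces in N, time in s.
With the tool pointing down it reaches from about 0.375 to 0.975 m from the base axis. Payload 3.8 kg.
Tool frame: the origin (TCP) lies midway between the tips of the shut fingers; the grasp point (between the pads) lies 19 mm behind it; z points along the fingers, y is the line along which they close (so a half turn about z gives the same grasp; the last joint's range is limited). The gripper opens to 85 mm and grips with 20 to 120 N. Pads are 22 mm wide; open, the fingers measure 114 mm over their backs; the gripper's body (76 mm by 85 mm) begins 54 mm behind the grasp point. The pads swing forward as they close: fully open they stand 13 mm farther back than shut.
Start: joints at [-1.289, 0.264, 1.604, -0, 1.274, -0.037], TCP at [0.212, -0.641, 0.231] pointing down, gripper open.
Joint ranges: [-2.63, 2.63], [-0.94, 2.18], [0.31, 2.57], [-1.31, 4.45], [0, 2.66], [-2.55, 2.55]. Speed limits (rad/s): [2.57, 2.57, 3.14, 3.14, 3.14, 3.14].

### API

Orientations are given as a rotation vector (axis times angle).
In Python, from workcell import bot gives the robot as it stands.
- The arm moves only by the tool servo_tool, never from a script. Its argument "series" is a list of rows, each a list of 7 numbers: the shift along the world's x, y, z in units of 0.15 m (1.0 is 0.15 m), then the turn, a rotation vector about the world's x, y, z in units of 180 degrees (1.0 is 180 degrees), then the closure, from 0 (fully open) to 1 (shut). A call has 1 to 20 rows; each row is the pose to reach, as a shift and turn from the pose commanded when the call began, turning the shorter way round; what a row does not reach only later rows make up. A row lasts 1/10 s, in which the tool goes at most 50 mm and 8.59 degrees, less where a joint would pass 70% of its speed; a pose out of reach is approached as far as the arm can. A call with a number of a shift or a turn outside -1 to 1 is refused whole. A call with a gripper value outside its range is refused whole. The fingers move at their own pace and stop on an object; "newtons" is the grip in N (left out, the last holds). Time passes only in rows, so rows that repeat a pose let the fingers close. It gives the time, the measured TCP pose, the force, the opening and the grip force at its end, in the units of the state.
- bot.read_state(): the state, without advancing time (a new reading comes with each control period).
- bot.read_camera(name): name is "scene" or "top" or "wrist"; returns the picture (420x560x3 uint8, red, green, blue); there is no depth.
- bot.camera_info(name): a dict with "vertical_fov" (degrees; the focal length in pixels is half the picture's height over the tangent of half this angle, whatever the lens; pixels are square), "cx", "cy" (the principal point, pixels), "R" (3x3) and "t" (3): a world point X has camera coordinates R X + t. Camera axes: x right, y down, z forward; pixel columns grow to the right and rows downward; lengths in m; the calibration is good to about 2 mm. A picture is of the moment at which its call begins: read the wrist's pose just before it. camera_info takes no time and is no camera call; for the wrist camera it gives the pose at the moment of the call.
- bot.finish_job(): hands the job in; it is judged then, once.
Trained networks look in the newest picture that a camera, given by its name, has taken for a name from the list of things; names that differ only in an ending like _2 or _b are one class to them, and where a whole thing is asked for, a point or a joint stands for the part that bears it (a point fixed in the world has none). Each returns a list of dicts, best first, with "score" (0 to 1); they miss things now and then, are a little off and sometimes report something else, mostly with a low value. They report only what shows in the picture. A call takes as long as a camera call.
- bot.recognise(target, camera): "box" ([left, top, right, bottom] as shares, 0 to 1, of the picture: columns of its width, rows of its height, round what is visible of it).
- bot.trace(target, camera): "mask" (420x560 bool, what is visible of it) and "box" ([left, top, right, bottom] as shares, 0 to 1, of the picture: columns of its width, rows of its height, round what is visible of it).
- bot.mark_of(target, camera): "at" ([row, column] as shares, 0 to 1, of the picture: columns of its width, rows of its height: a listed point, or the origin of a listed thing).
The state is a dict: "time": time; "q": joint angles; "joint_vel": joint speeds; "joint_torque": joint torques, N m; "tool_pos": TCP position; "tcp_rot": TCP orientation; "wrist_force": force on the tool from outside, world axes, zero at the start; "torque": the same for the moment, N m; "width": opening from 0.0 (shut) to 1.0 (fully open); "grip_force": force on a finger pad.
Only numpy, scipy, OpenCV 4.12 (cv2) and the standard library are available. Lean on these libraries where they do the work, as an engineer would, in place of code of your own. Each camera call takes 0.05 s, during which the arm holds its last target. There are 200 camera calls.

### The job

The zone lamps of the dry block heater are dead and one of its four zones was left on: its key is latched down, a little lower than the others. With the fingertips tap each of the four white keys, in turn from the robot's left to its right and so lightly that none of them clicks; when you have felt all four, press the latched one fully down and let it spring up, so that all four zones are off. Nothing is to be picked up: the tubes in the blocks and the other loose things on the bench stay where they are.

Things in the scene. Friction and masses are not known exactly. Their poses are not given: they have to be found in the camera images.
- heater: Grey four-zone dry block heater, fixed, 280 (x) by 316 (y) mm. Origin: centre of the underside; +x to its back, +y to its left end seen from the keys. Front: level key deck 60 high, x -140 to -58. Behind: sloping display, then tower 89 high, x -40 to 140, with four aluminium blocks. Keys in a row at x = -92, y = 108, 36, -36, -108, one before each block.
- switch_a: One of four identical push-push switches; letters are shuffled along the row and say nothing of place or state. Origin: at the key's middle, level with the deck (60 mm above the bench), z up, row along y. White cap 28 (x) by 34 (y); its flat top is 16 above the origin when up, 11 when latched, 7 at the bottom. Pressed to the bottom and let go, an up key stays latched, a latched key springs up.
- key_a (a joint): How far switch_a's key is down, m: 0 up, 0.005 latched (on), 0.009 at the bottom, where it clicks. Sprung: an up key resists with about 2 N when 2 mm down and 4 N near the bottom; a latched one with 2 to 3 N when 1 mm below its rest. Pushed less than 0.008 it goes back to where it was. 6 to 10 N reaches the bottom.
- switch_b: One of four identical push-push switches; letters are shuffled along the row and say nothing of place or state. Origin: at the key's middle, level with the deck (60 mm above the bench), z up, row along y. White cap 28 (x) by 34 (y); its flat top is 16 above the origin when up, 11 when latched, 7 at the bottom. Pressed to the bottom and let go, an up key stays latched, a latched key springs up.
- key_b (a joint): How far switch_b's key is down, m: 0 up, 0.005 latched (on), 0.009 at the bottom, where it clicks. Sprung: an up key resists with about 2 N when 2 mm down and 4 N near the bottom; a latched one with 2 to 3 N when 1 mm below its rest. Pushed less than 0.008 it goes back to where it was. 6 to 10 N reaches the bottom.
- switch_c: One of four identical push-push switches; letters are shuffled along the row and say nothing of place or state. Origin: at the key's middle, level with the deck (60 mm above the bench), z up, row along y. White cap 28 (x) by 34 (y); its flat top is 16 above the origin when up, 11 when latched, 7 at the bottom. Pressed to the bottom and let go, an up key stays latched, a latched key springs up.
- key_c (a joint): How far switch_c's key is down, m: 0 up, 0.005 latched (on), 0.009 at the bottom, where it clicks. Sprung: an up key resists with about 2 N when 2 mm down and 4 N near the bottom; a latched one with 2 to 3 N when 1 mm below its rest. Pushed less than 0.008 it goes back to where it was. 6 to 10 N reaches the bottom.
- switch_d: One of four identical push-push switches; letters are shuffled along the row and say nothing of place or state. Origin: at the key's middle, level with the deck (60 mm above the bench), z up, row along y. White cap 28 (x) by 34 (y); its flat top is 16 above the origin when up, 11 when latched, 7 at the bottom. Pressed to the bottom and let go, an up key stays latched, a latched key springs up.
- key_d (a joint): How far switch_d's key is down, m: 0 up, 0.005 latched (on), 0.009 at the bottom, where it clicks. Sprung: an up key resists with about 2 N when 2 mm down and 4 N near the bottom; a latched one with 2 to 3 N when 1 mm below its rest. Pushed less than 0.008 it goes back to where it was. 6 to 10 N reaches the bottom.
- tube_1: Capped sample tube, 15 diameter (cap 17), 77 mm long, standing loose in a heater well; its cap's top is 125 mm above the bench. Origin: centre of its foot, +z towards the cap.
- tube_2: Capped sample tube, 15 diameter (cap 17), 77 mm long, standing loose in a heater well; its cap's top is 125 mm above the bench. Origin: centre of its foot, +z towards the cap.
- tube_3: Capped sample tube, 15 diameter (cap 17), 77 mm long, standing loose in a heater well; its cap's top is 125 mm above the bench. Origin: centre of its foot, +z towards the cap.
- timer: White bench timer lying flat, 62 x 74 x 16 mm, loose. Origin: centre of its underside.
- wash_bottle: Violet-grey wash bottle with a bent blue spout, 68 diameter, 200 mm high, loose. Origin: centre of its underside.
- soap_pump: Yellow-green soap pump bottle, 56 diameter, 158 mm high, loose. Origin: centre of its underside.
- tube_rack: Blue tube rack full of capped tubes, 70 x 150 x 82 mm high, loose. Origin: centre of its underside.

How it is judged:
On the way, in this order (a step that is already met when the one before it is completed fails the run):
1. the fingers touch the leftmost key (((contact force between the fingers and switch_a above 0.3 N and y of switch_a in the frame of heater between 0.072 and 0.2 m) or (contact force between the fingers and switch_b above 0.3 N and y of switch_b in the frame of heater between 0.072 and 0.2 m) or (contact force between the fingers and switch_c above 0.3 N and y of switch_c in the frame of heater between 0.072 and 0.2 m) or (contact force between the fingers and switch_d above 0.3 N and y of switch_d in the frame of heater between 0.072 and 0.2 m))), for 0.04 s.
2. the fingers touch the second key (((contact force between the fingers and switch_a above 0.3 N and y of switch_a in the frame of heater between 0 and 0.072 m) or (contact force between the fingers and switch_b above 0.3 N and y of switch_b in the frame of heater between 0 and 0.072 m) or (contact force between the fingers and switch_c above 0.3 N and y of switch_c in the frame of heater between 0 and 0.072 m) or (contact force between the fingers and switch_d above 0.3 N and y of switch_d in the frame of heater between 0 and 0.072 m))), for 0.04 s.
3. the fingers touch the third key (((contact force between the fingers and switch_a above 0.3 N and y of switch_a in the frame of heater between -0.072 and 0 m) or (contact force between the fingers and switch_b above 0.3 N and y of switch_b in the frame of heater between -0.072 and 0 m) or (contact force between the fingers and switch_c above 0.3 N and y of switch_c in the frame of heater between -0.072 and 0 m) or (contact force between the fingers and switch_d above 0.3 N and y of switch_d in the frame of heater between -0.072 and 0 m))), for 0.04 s.
4. the fingers touch the rightmost key (((contact force between the fingers and switch_a above 0.3 N and y of switch_a in the frame of heater between -0.2 and -0.072 m) or (contact force between the fingers and switch_b above 0.3 N and y of switch_b in the frame of heater between -0.2 and -0.072 m) or (contact force between the fingers and switch_c above 0.3 N and y of switch_c in the frame of heater between -0.2 and -0.072 m) or (contact force between the fingers and switch_d above 0.3 N and y of switch_d in the frame of heater between -0.2 and -0.072 m))), for 0.04 s.
5. the latched key is pressed fully down by the fingers (value of joint key_d above 0.008 m and contact force between the fingers and switch_d above 0.3 N).
6. it springs up: all four keys are up (value of joint each of key_a, key_b, key_c, key_d below 0.0015 m), for 0.2 s.
At the end, for the whole second after the job is handed in: All four keys are up (each less than 1.5 mm down), and every loose thing on the bench and every tube in the heater is within 20 mm of where it stood (all of step 6 and distance of each of tube_1, tube_2, tube_3, timer, wash_bottle, soap_pump, tube_rack from where it was at the start of the episode below 0.02 m); the robot touches nothing.
It fails at once if a key that was up is pushed down 8 mm or more, to its click (value of joint any of key_a, key_b, key_c above 0.008 m).
It fails at once if a tube or another loose thing is lifted, knocked over or shifted by more than 30 mm (distance of any of tube_1, tube_2, tube_3, timer, wash_bottle, soap_pump, tube_rack from where it was at the start of the episode above 0.03 m).
It also fails if it takes over 45 s, if anything falls off the work surface, if the arm or the gripper's body presses on something with over 40 N, if the wrist force passes 120 N, or if a joint passes its speed limit or range.

## Working session

There is one attempt and no reset: what is moved stays moved. The work goes in short steps, Python scripts to look and compute and a tool call to move; the robot and the scene stay as the last step left them, time stands still between calls to the robot, and variables do not carry over. Pictures are saved under pics/ and viewed, at most 10 in all, crops included, and the job is handed in when it is done.

Besides the shell and the picture viewer there is one more tool, called after "Emit:" as name([rows], argument=value, ...), one row to a line, values as JSON. servo_tool: Moves the arm, as the interface text tells. Shifts and turns lie within -1 to 1; 1 stands for 0.15 m of shift or 180 degrees of turn. Its arguments: {"type":"object","properties":{"series":{"type":"array","items":{"type":"array","items":{"type":"number"}}},"newtons":{"type":"number"}},"required":["series"]}

```bash
mkdir -p pics
cat > h.py <<'E'
import numpy as np,cv2
from workcell import bot
def ray(cam,u,v,z):
    i=bot.camera_info(cam);f=210/np.tan(np.radians(i["vertical_fov"]/2))
    R=np.array(i["R"]);t=np.array(i["t"]);C=-R.T@t
    d=R.T@np.array([(u-i["cx"])/f,(v-i["cy"])/f,1]);return C+d*(z-C[2])/d[2]
E
python3 - <<'E'
from h import *
for c in("top","scene"):
    im=bot.read_camera(c);cv2.imwrite(f"pics/{c}0.png",im[:,:,::-1])
    for n in("switch_a","heater"):
        for m in bot.trace(n,c)[:6]:
            v,u=np.nonzero(m["mask"]);print(c,n,round(m["score"],2),u.mean().round(1),v.mean().round(1),len(u),np.round(np.array(m["box"])*[560,420,560,420]),ray(c,u.mean(),v.mean(),.075).round(4))
s=bot.read_state();print(s["tool_pos"],s["tcp_rot"],s["wrist_force"],s["time"],s["width"])
E
```

```text
top switch_a 0.73 287.9 241.6 184 [280. 232. 295. 250.] [ 0.4714 -0.0132  0.075 ]
top switch_a 0.7 226.3 235.5 259 [218. 229. 237. 244.] [0.4854 0.1307 0.075 ]
top switch_a 0.68 196.4 232.3 201 [189. 225. 207. 240.] [0.4928 0.2006 0.075 ]
top switch_a 0.49 257.2 238.0 210 [250. 233. 266. 245.] [0.4796 0.0584 0.075 ]
top heater 0.62 246.9 199.6 14720 [178. 139. 319. 265.] [0.5722 0.0846 0.075 ]
top heater 0.55 257.5 239.2 195 [250. 234. 266. 248.] [0.4769 0.0577 0.075 ]
scene switch_a 0.71 364.7 210.2 206 [354. 204. 372. 218.] [0.5019 0.1973 0.075 ]
scene switch_a 0.65 336.9 203.2 162 [328. 196. 346. 211.] [0.4921 0.1288 0.075 ]
scene switch_a 0.62 308.2 197.7 171 [299. 191. 314. 204.] [0.4865 0.0573 0.075 ]
scene switch_a 0.49 280.3 191.2 171 [272. 186. 290. 197.] [ 0.4778 -0.014   0.075 ]
scene heater 0.8 314.4 245.3 14030 [235. 174. 383. 311.] [0.6151 0.085  0.075 ]
scene heater 0.51 280.2 191.5 171 [273. 186. 290. 200.] [ 0.4786 -0.0142  0.075 ]
scene heater 0.35 308.2 197.1 163 [302. 189. 314. 203.] [0.4847 0.0569 0.075 ]
[ 0.21146537 -0.64072119  0.23078448] [-3.10091314e+00 -4.98488130e-01  1.95357379e-04] [-0.27629271 -0.65503458  0.49935589] 0.3 1.000787722451001
```

View pics/top0.png

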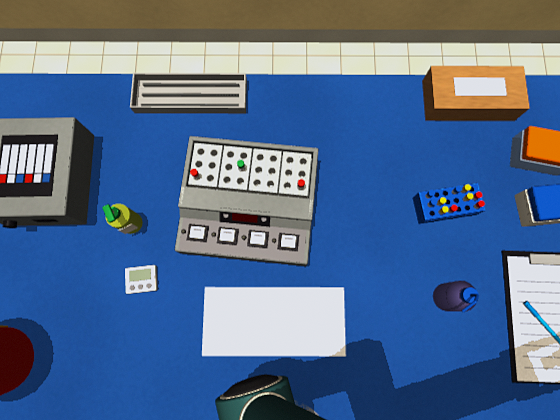

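View pics/scene0.png

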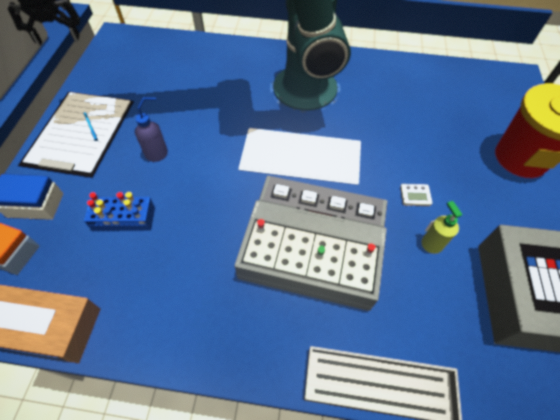

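The top view shows the four white keys in a row at pixels (197,232), (227,235), (257,238) and (287,241). The scene view agrees. The heater's yaw is about -5.7°, and the key centres (x, y) are about (.496,.201), (.489,.129), (.481,.057) and (.474,-.014). The wash bottle is near the path, so I'll rise first.

Emit:
servo_tool([
  [0,0,0.25,0,0,-0.03,1],
  [0.2,0.1,0.5,0,0,-0.06,1],
  [0.4,0.25,0.5,0,0,-0.1,1],
  [0.6,0.4,0.5,0,0,-0.133,1],
  [0.8,0.6,0.5,0,0,-0.133,1],
], newtons=40)

```text
time: 0.8
tool_pos: [0.3325, -0.5509, 0.3068]
tcp_rot: [3.136, -0.161, 0.001]
wrist_force: [0.3, -0.2, -0.3]
width: 0.148
grip_force: 0.0
```

Emit:
servo_tool([
  [0.05,0.25,0,0,0,0,1],
  [0.1,0.5,0,0,0,0,1],
  [0.16,0.75,0,0,0,0,1],
  [0.22,1,0,0,0,0,1],
])

```text
time: 1.2
tool_pos: [0.3647, -0.3994, 0.3062]
tcp_rot: [3.138, -0.156, 0.0]
wrist_force: [0.5, 0.8, -0.7]
width: -0.002
grip_force: 0.0
```

Emit:
servo_tool([
  [0.05,0.25,0,0,0,0,1],
  [0.1,0.5,0,0,0,0,1],
  [0.16,0.75,0,0,0,0,1],
  [0.22,1,0,0,0,0,1],
])

```text
time: 1.6
tool_pos: [0.3976, -0.2495, 0.3064]
tcp_rot: [3.137, -0.156, 0.001]
wrist_force: [0.8, 0.7, 0.0]
width: -0.002
grip_force: 0.0
```

Emit:
servo_tool([
  [0.05,0.25,0,0,0,0,1],
  [0.1,0.5,0,0,0,0,1],
  [0.16,0.75,0,0,0,0,1],
  [0.22,1,0,0,0,0,1],
])

```text
time: 2.0
tool_pos: [0.4306, -0.0995, 0.3066]
tcp_rot: [3.138, -0.156, 0.001]
wrist_force: [0.3, 0.2, -0.5]
width: -0.001
grip_force: 0.0
```

Emit:
servo_tool([
  [0.05,0.25,0,0,0,0,1],
  [0.1,0.5,-0.2,0,0,0,1],
  [0.16,0.75,-0.4,0,0,0,1],
  [0.22,1,-0.6,0,0,0,1],
])

```text
time: 2.4
tool_pos: [0.4639, 0.0507, 0.216]
tcp_rot: [-3.138, 0.155, -0.004]
wrist_force: [-0.7, -0.4, 0.2]
width: -0.003
grip_force: 0.0
```

Emit:
servo_tool([
  [0.05,0.25,0,0,0,0,1],
  [0.1,0.5,-0.1,0,0,0,1],
  [0.16,0.75,-0.3,0,0,0,1],
  [0.22,1,-0.5,0,0,0,1],
  [0.22,1,-0.6,0,0,0,1],
  [0.22,1,-0.6,0,0,0,1],
  [0.22,1,-0.6,0,0,0,1],
  [0.22,1,-0.6,0,0,0,1],
])

```text
time: 3.2
tool_pos: [0.4975, 0.1983, 0.1279]
tcp_rot: [-3.137, 0.157, -0.004]
wrist_force: [-0.3, 0.2, 0.6]
width: 0.002
grip_force: 0.0
```

Run:
```python
from h import *
im=bot.read_camera("wrist");cv2.imwrite("pics/w0.png",im[:,:,::-1])
for m in bot.trace("switch_a","wrist")[:6]:
    v,u=np.nonzero(m["mask"]);print(round(m["score"],2),u.mean().round(1),v.mean().round(1),len(u),np.round(np.array(m["box"])*[560,420,560,420]),ray("wrist",u.mean(),v.mean(),.075).round(4))
P=[]
for _ in range(10):
    bot.read_camera("wrist");s=bot.read_state();P.append(np.r_[s["tool_pos"],s["wrist_force"]])
P=np.array(P);print(P.mean(0).round(4),P.std(0).round(4),s["time"])
```

```text
0.9 376.0 231.5 2709 [345. 202. 411. 254.] [0.4936 0.131  0.075 ]
0.88 274.6 229.2 2538 [243. 206. 309. 255.] [0.5022 0.1996 0.075 ]
0.85 477.0 231.9 2880 [439. 202. 514. 258.] [0.4863 0.0626 0.075 ]
0.55 549.8 231.5 669 [533. 203. 560. 256.] [0.4816 0.0134 0.075 ]
[ 0.4969  0.1987  0.1269  0.3728  0.0666 -0.2411] [4.000e-04 2.000e-04 6.000e-04 4.529e-01 5.065e-01 3.976e-01] 3.8
```

View pics/w0.png

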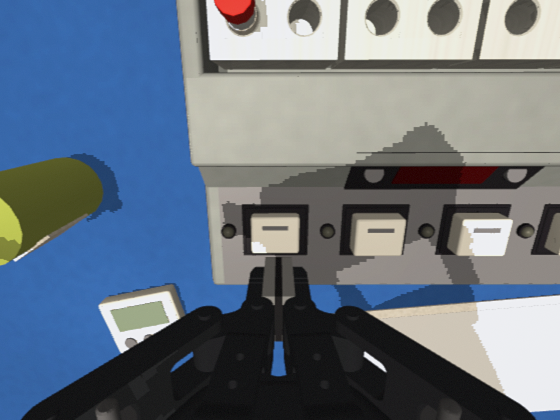

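The wrist view shows the first key at (275,230), right in front of the shut fingertips and square to them. I'll tap it lightly.

Emit:
servo_tool([
  [0.013,0.007,-0.1,0,0,0,1],
  [0.013,0.007,-0.2,0,0,0,1],
  [0.013,0.007,-0.28,0,0,0,1],
  [0.013,0.007,-0.32,0,0,0,1],
  [0.013,0.007,-0.335,0,0,0,1],
  [0.013,0.007,-0.35,0,0,0,1],
  [0.013,0.007,-0.35,0,0,0,1],
  [0.013,0.007,-0.35,0,0,0,1],
])

```text
time: 4.6
tool_pos: [0.499, 0.2002, 0.0743]
tcp_rot: [-3.137, 0.156, -0.002]
wrist_force: [0.9, -0.4, -0.2]
width: 0.003
grip_force: 0.0
```

```bash
cat > f.py <<'E'
from h import *
P=[]
for _ in range(8):
    bot.read_camera("wrist");s=bot.read_state();P.append(np.r_[s["tool_pos"],s["wrist_force"],s["torque"]])
P=np.array(P);print(P.mean(0).round(4),s["time"])
E
python3 f.py
```

```text
[ 0.4988  0.2002  0.0742 -0.0542  0.2801 -0.0947  0.0416  0.01   -0.0314] 5.0
```

Emit:
servo_tool([
  [0,0,-0.013,0,0,0,1],
  [0,0,-0.013,0,0,0,1],
  [0,0,-0.013,0,0,0,1],
])

```text
time: 5.3
tool_pos: [0.4984, 0.2, 0.0716]
tcp_rot: [3.138, -0.155, -0.001]
wrist_force: [-0.7, -1.1, 0.4]
width: 0.002
grip_force: 0.0
```

```bash
python3 f.py
```

```text
[ 0.4985  0.2001  0.0718  0.1298  0.1054 -0.0151 -0.0045 -0.0051  0.0048] 5.7
```

Emit:
servo_tool([
  [0,0,-0.007,0,0,0,1],
  [0,0,-0.013,0,0,0,1],
  [0,0,-0.013,0,0,0,1],
])

```text
time: 6.0
tool_pos: [0.4987, 0.2001, 0.0701]
tcp_rot: [-3.138, 0.155, -0.0]
wrist_force: [0.1, 0.2, 3.0]
width: 0.001
grip_force: 1.3
```

```bash
python3 f.py
```

```text
[ 0.4987  0.2001  0.0701 -0.3695 -0.0778  2.5706 -0.0235  0.0594 -0.0098] 6.4
```

Contact at z≈0.071, with 2.6 N at 0.070, so key 1 looks latched. Next is key 2.

Emit:
servo_tool([
  [0,0,0.07,0,0,0,1],
  [0,0,0.14,0,0,0,1],
  [-0.025,-0.235,0.14,0,0,0,1],
  [-0.05,-0.47,0.14,0,0,0,1],
  [-0.05,-0.47,0.14,0,0,0,1],
  [-0.05,-0.47,0.08,0,0,0,1],
  [-0.05,-0.47,0.05,0,0,0,1],
  [-0.05,-0.47,0.027,0,0,0,1],
  [-0.05,-0.47,0.027,0,0,0,1],
  [-0.05,-0.47,0.027,0,0,0,1],
])

```text
time: 7.4
tool_pos: [0.4908, 0.1301, 0.0738]
tcp_rot: [3.138, -0.154, -0.002]
wrist_force: [-1.5, 0.4, 2.8]
width: 0.002
grip_force: 0.9
```

```bash
python3 f.py
```

```text
[ 0.491   0.1299  0.074  -0.9115  0.9639  1.5167  0.157   0.1599 -0.0024] 7.8
```

Key 2 is up, with about 2 N at 0.074. On to keys 3 and 4.

Emit:
servo_tool([
  [0,0,0.05,0,0,0,1],
  [0,0,0.11,0,0,0,1],
  [-0.025,-0.24,0.11,0,0,0,1],
  [-0.05,-0.48,0.11,0,0,0,1],
  [-0.05,-0.48,0.11,0,0,0,1],
  [-0.05,-0.48,0.05,0,0,0,1],
  [-0.05,-0.48,0.02,0,0,0,1],
  [-0.05,-0.48,0,0,0,0,1],
  [-0.05,-0.48,0,0,0,0,1],
  [-0.05,-0.48,0,0,0,0,1],
])

```text
time: 8.8
tool_pos: [0.4833, 0.0581, 0.0738]
tcp_rot: [3.138, -0.154, -0.001]
wrist_force: [-2.3, 0.3, 2.3]
width: -0.0
grip_force: 0.9
```

```bash
python3 f.py
```

```text
[ 0.4834  0.058   0.074  -1.1451  0.6035  1.5407  0.1142  0.183  -0.0101] 9.2
```

Emit:
servo_tool([
  [0,0,0.05,0,0,0,1],
  [0,0,0.11,0,0,0,1],
  [-0.025,-0.24,0.11,0,0,0,1],
  [-0.05,-0.48,0.11,0,0,0,1],
  [-0.05,-0.48,0.11,0,0,0,1],
  [-0.05,-0.48,0.05,0,0,0,1],
  [-0.05,-0.48,0.02,0,0,0,1],
  [-0.05,-0.48,0,0,0,0,1],
  [-0.05,-0.48,0,0,0,0,1],
  [-0.05,-0.48,0,0,0,0,1],
])

```text
time: 10.2
tool_pos: [0.4757, -0.0138, 0.0737]
tcp_rot: [-3.138, 0.154, 0.002]
wrist_force: [-1.4, 0.1, 1.8]
width: -0.002
grip_force: 0.9
```

```bash
python3 f.py
```

```text
[ 0.4759 -0.014   0.074  -0.9967  0.5173  1.7527  0.1434  0.1688  0.0064] 10.6
```

Keys 2–4 are all up, so key 1 is the latched one. I'll go back and press it to the bottom.

Emit:
servo_tool([
  [0,0,0.08,0,0,0,1],
  [0,0,0.16,0,0,0,1],
  [0.025,0.24,0.16,0,0,0,1],
  [0.05,0.48,0.16,0,0,0,1],
  [0.08,0.72,0.16,0,0,0,1],
  [0.1,0.96,0.16,0,0,0,1],
])

```text
time: 11.2
tool_pos: [0.4922, 0.1309, 0.0996]
tcp_rot: [-3.137, 0.156, -0.004]
wrist_force: [-0.6, 0.1, 0.7]
width: -0.001
grip_force: 0.0
```

Emit:
servo_tool([
  [0.025,0.24,0,0,0,0,1],
  [0.05,0.47,0,0,0,0,1],
  [0.05,0.47,0,0,0,0,1],
  [0.05,0.47,-0.1,0,0,0,1],
  [0.05,0.47,-0.16,0,0,0,1],
  [0.05,0.47,-0.18,0,0,0,1],
  [0.05,0.47,-0.2,0,0,0,1],
  [0.05,0.47,-0.213,0,0,0,1],
  [0.05,0.47,-0.213,0,0,0,1],
  [0.05,0.47,-0.213,0,0,0,1],
])

```text
time: 12.2
tool_pos: [0.4974, 0.1988, 0.0669]
tcp_rot: [3.136, -0.157, -0.004]
wrist_force: [-6.6, -3.4, 10.4]
width: 0.003
grip_force: 5.6
```

It bottomed at z≈0.067 with 10 N. I'll lift, then tap lightly to confirm the key sprang up.

Emit:
servo_tool([
  [0,0,0.05,0,0,0,1],
  [0,0,0.12,0,0,0,1],
  [0,0,0.16,0,0,0,1],
  [0,0,0.16,0,0,0,1],
  [0,0,0.16,0,0,0,1],
  [0,0,0.16,0,0,0,1],
  [0,0,0.1,0,0,0,1],
  [0,0,0.07,0,0,0,1],
  [0,0,0.053,0,0,0,1],
  [0,0,0.053,0,0,0,1],
  [0,0,0.053,0,0,0,1],
])

```text
time: 13.3
tool_pos: [0.498, 0.1999, 0.0737]
tcp_rot: [3.137, -0.155, -0.002]
wrist_force: [-0.8, -0.3, 2.4]
width: 0.001
grip_force: 1.0
```

```bash
python3 f.py
```

```text
[ 0.4984  0.2001  0.074  -1.3066 -0.2901  1.5537 -0.057   0.2131  0.0106] 13.7
```

Emit:
servo_tool([
  [0,0,0.1,0,0,0,1],
  [0,0,0.3,0,0,0,1],
  [0,0,0.6,0,0,0,1],
  [0,0,0.8,0,0,0,1],
  [0,0,0.8,0,0,0,1],
  [0,0,0.8,0,0,0,1],
])

```text
time: 14.3
tool_pos: [0.4995, 0.2004, 0.1959]
tcp_rot: [-3.136, 0.155, -0.006]
wrist_force: [0.3, -0.7, -0.0]
width: 0.0
grip_force: 0.0
```

The key now resists at 0.074 like the other three, so it is up.

```bash
python3 -c "
from workcell import bot
print(bot.finish_job())"
```

```text
the job is handed in; nothing more can be done
None
```

I tapped all four keys left to right without a click. The leftmost was the latched one, so I pressed it fully down and it sprang up (confirmed by a light tap); all four keys are now up, and the job is handed in.

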